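# Unlatch a cart coupler and hold its tongue clear of the ball

## Task

Uncouple the cart tongue on the hitch stand: pull the red latch grip sideways, away from the coupler, against its spring, and with the latch drawn lift the tongue until the coupler hangs about 5 cm clear above the top of the ball. Finish while holding it raised there, still and in the gripper, so that the ball mount can be taken out beneath it; do not let go or set it down. Leave the other things on the bench where they are.

Things in the scene. Friction and masses are not known exactly. Their poses are not given: they have to be found in the camera images.
- hitch: Hitch stand fixed to the bench, base plate 600 x 140 mm. Origin on the bench top below the ball. x: level, from the ball along the tongue to the hinge; y: level, to the latch side, the way the latch is pulled; z up. Black receiver and ball mount (107 mm high) at -x; orange cross-member (320 mm along y) at x = 335 mm. Hinge axis along y, through x = 300, z = 150 mm.
- ball_top (a point): Top of the 50 mm steel ball, 168 mm above the bench, upright axes of the stand.
- tongue: Tilting aluminium tongue, 50 mm square, with a black coupler on its end. Origin in the coupler, 7 mm above the ball's centre when down; coupler top 31 mm above it; hinge axis 300 mm away along its own x. Axes as the stand's when down on the ball; turns about y, coupler rising, by up to 0.6 rad; falls back if let go. Takes 6 to 9 N to lift at the latch grip.
- socket (a point): Centre of the lower rim of the coupler's ball socket (a 74 mm wide dome), on the tongue. It starts 36 mm below the ball's top, around the ball; it rises on a 300 mm arc about the hinge axis.
- latch (a joint): Latch travel in m: 0 = closed by its spring, jaw under the ball, tongue cannot rise; 0.018 = fully out. The ball is free from about 0.011; pull to 0.015 or more to be sure. The spring resists with 5 N at 0 to 12 N at 0.018 and shuts the latch if let go, so keep it drawn until the socket has risen some 40 mm.
- latch_grip (a point): Middle of the upright red latch grip: a round post 14 mm thick along the tongue's z, bare 22 mm below and above this point; a head 26 mm wide, 18 mm high tops it. Starts 153 mm above the bench, 100 mm from the ball's axis along the stand's y. Nearest part: the latch guide, 38 mm from the post towards the ball and 19 mm lower than this point. The tongue carries the latch and can be lifted by it.
- filter_a: White oil filter with blue band, standing, 78 mm wide, 94 mm high; origin at the centre of its underside. Bystander.
- filter_b: Oil filter like the other. Bystander.
- carton: Cardboard carton 130 x 90 x 80 mm; origin at the centre of its underside. Bystander.
- spare_ball: Spare steel hitch ball standing on its 60 mm flange, 71 mm high; origin at the centre of its underside. Bystander.
- spray: Grey spray can with red cap beside the stand, 60 mm wide, 170 mm high; origin at the centre of its underside. Bystander.
- grease: Yellow grease tin with steel lid beside the stand on the latch side, 84 mm wide, 58 mm high; origin at the centre of its underside. Bystander.
- spanner: Steel spanner lying on the bench beside the stand on the latch side, 200 mm long along its x; origin midway, on its underside. Bystander.

How it is judged:
By the outcome, as a careful person would: the job done as asked, in the order asked, and still so for the second after the job is handed in, while the arm keeps its last pose, push and grip.
It also fails if it takes over 32 s, if anything falls off the work surface, if the arm or the gripper's body presses on something with over 40 N, if the wrist force passes 120 N, or if a joint passes its speed limit or range.

## Robot

A 6-joint arm with a two-finger parallel gripper is mounted at the origin on the work surface. World frame = base frame: x ahead of the robot, y to its left, z up, the work surface at z = 0. Lengths are in m, angles in degrees, forces in N, time in s.
With the tool pointing down it reaches from about 0.325 to 0.775 m from the base axis. Payload 5.5 kg.
Tool frame: the origin (TCP) lies at the centre of the arm's flange, where the gripper is bolted on; the fingertips stand 182 mm ahead of it and the grasp point (between the pads) lies 163 mm ahead of it; z points along the fingers, y is the direction in which the jaws open and shut (so a half turn about z gives the same grasp; the last joint's range is limited). The gripper opens to 88 mm and grips with 3 to 60 N. Pads are 20 mm wide; open, the fingers measure 115 mm over their backs; the gripper's body (75 mm by 178 mm) begins 61 mm behind the grasp point.
Start: joints at [-69.826, 5.22, 70.514, -0, 104.267, -3.249], TCP at [0.239, -0.551, 0.405] pointing down, gripper open.
Joint ranges: [-164.24, 164.24], [-49.07, 125.15], [9.68, 141.18], [-86.29, 266.29], [3.28, 154.24], [-151.56, 151.56]. Speed limits (degrees/s): [147.25, 147.25, 172.46, 180, 180, 180].

## Interface

Orientations are given as [roll, pitch, yaw] about the fixed x, y, z axes, in that order (R = Rz(yaw) Ry(pitch) Rx(roll)).
In Python, from station import r gives the robot as it stands. The module is installed in compiled form; this text tells all that it offers. Calls block until the motion is done:
- r.reach(position, orientation): joint-space move of the TCP to a pose.
- r.servo_line(position, rotation=None, speed=0.15): straight line of the TCP; rotation=None keeps the orientation; speed is the mean speed in m/s.
- r.move_joints(angles): joint-space move.
- r.let_go() and r.grab(squeeze=None): open the fingers fully, or close them until they stop; squeeze is the grip in N (None keeps the last).
- r.wait(seconds).
- r.inverse_kinematics(position, orientation): joint angles nearest the present ones, or None.
- r.sense(): the state.
- r.snapshot(name): name is "scene" or "top" or "wrist"; returns a dict with "frame" (384x512x3 uint8, red, green, blue), "fx", "fy", "cx", "cy" (pixels), "R" (3x3) and "t" (3): a world point X has camera coordinates R X + t. Camera axes: x right, y down, z forward; pixel columns grow to the right and rows downward; lengths in m; the calibration is good to about 2 mm. A picture is of the moment at which its call begins. There is no depth.
A pose or a line that the arm cannot do raises r.IKError and nothing moves.
- r.hand_in(): hands the job in, once; it reports no verdict.
The state is a dict: "clock": time; "joints": joint angles; "joint_vel": joint speeds; "joint_torque": joint torques, N m; "tcp_pos": TCP position; "orientation": TCP orientation; "contact_force": force on the tool from outside, world axes, zero at the start; "torque": the same for the moment, N m; "opening": finger opening in m.
Only numpy, scipy, OpenCV 4.12 (cv2) and the standard library are available. Lean on these libraries where they do the work, as an engineer would, in place of code of your own. Each camera call takes 0.05 s, during which the arm holds its last target.

## Working session

There is one attempt and no reset: what is moved stays moved. The work goes in short steps, each a Python script; the robot and the scene stay as the last script left them, time stands still between calls to the robot, and variables do not carry over. Pictures are saved under pics/ and viewed, and the job is handed in when it is done.

```bash
mkdir -p pics; cat > h.py <<'E'
import numpy as np, cv2
from station import r
def snap(name, fn):
    s=r.snapshot(name); cv2.imwrite('pics/'+fn, cv2.cvtColor(s['frame'],cv2.COLOR_RGB2BGR)); np.savez('pics/'+fn[:-4]+'.npz',**s); return s
def ray(s,u,v):
    R=np.array(s['R']);t=np.array(s['t']); d=R.T@np.array([(u-s['cx'])/s['fx'],(v-s['cy'])/s['fy'],1.]); return -R.T@t,d
def onz(s,u,v,z):
    c,d=ray(s,u,v); return c+d*(z-c[2])/d[2]
def tri(a,b):
    A=[];B=[]
    M=np.zeros((3,3));q=np.zeros(3)
    for c,d in (a,b):
        d=d/np.linalg.norm(d);P=np.eye(3)-np.outer(d,d);M+=P;q+=P@c
    X=np.linalg.solve(M,q)
    return X,[float(np.linalg.norm((np.eye(3)-np.outer(d,d)/(d@d))@(X-c))) for c,d in (a,b)]
def proj(s,X):
    p=np.array(s['R'])@X+np.array(s['t']); return np.array([s['fx']*p[0]/p[2]+s['cx'],s['fy']*p[1]/p[2]+s['cy']])
E
python3 - <<'E'
from h import *
for n in ('scene','top','wrist'):
    s=snap(n,n+'0.png'); print(n,-np.array(s['R']).T@s['t'],s['fx'],np.array(s['R'])[2])
st=r.sense();print(st['clock'],st['opening'],st['contact_force'])
E
```

```text
scene [ 1.29914935 -0.36559774  1.14809061] 405.9864446298761 [-0.57150523  0.27331538 -0.77374445]
top [ 0.46437814 -0.00968368  1.47880702] 444.9370387541019 [ 0.06721865 -0.01429397 -0.99763587]
wrist [ 0.30128811 -0.52420075  0.38232778] 339.00070653989184 [-0.22888911 -0.09624703 -0.96868276]
0.15 0.08764778376772368 [-0.18988303 -0.36959298 -0.3349612 ]
```

View pics/scene0.png

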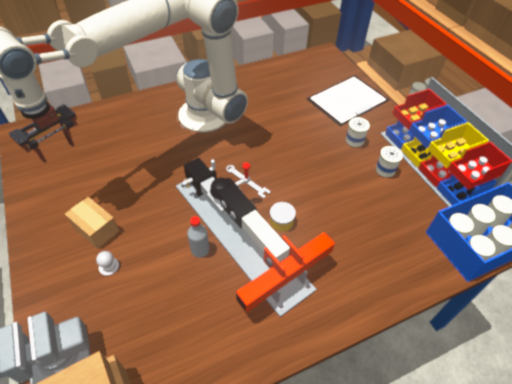

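View pics/top0.png

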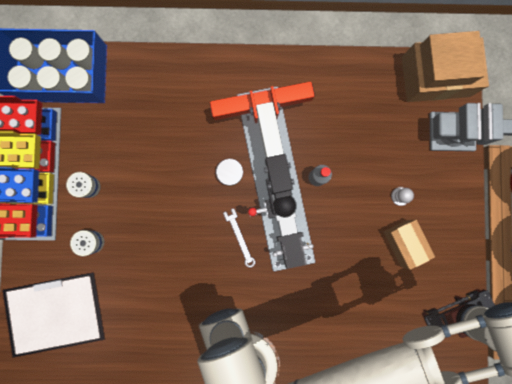

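View pics/wrist0.png

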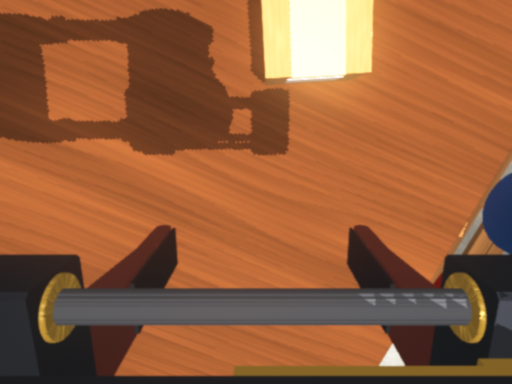

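The top view shows the ball and coupler at about (284,205), the red grip at (252,211), the orange cross-member from (211,107) to (313,92), the grease tin at (229,172) and the spanner at (240,238). The scene view shows the grip at about (245,168). Next I'll measure these.

```bash
python3 - <<'E'
from h import *
S=dict(np.load('pics/scene0.npz'));T=dict(np.load('pics/top0.npz'))
def red(f):
    h=cv2.cvtColor(f,cv2.COLOR_RGB2HSV); return (((h[...,0]<=4)|(h[...,0]>=174))&(h[...,1]>150)&(h[...,2]>80)).astype(np.uint8)
def org(f):
    h=cv2.cvtColor(f,cv2.COLOR_RGB2HSV); return ((h[...,0]>=2)&(h[...,0]<=12)&(h[...,1]>190)&(h[...,2]>150)).astype(np.uint8)
for n,s in (('S',S),('T',T)):
  for nm,m in (('red',red(s['frame'])),('org',org(s['frame']))):
    k,l,st,c=cv2.connectedComponentsWithStats(m)
    for i in range(1,k):
        if st[i,4]>8: print(n,nm,st[i],c[i].round(1))
for n,s,(u,v) in (('S',S,(245,170)),('T',T,(262,200))):
    c=s['frame'][v-60:v+60,u-60:u+60]; cv2.imwrite(f'pics/crop{n}.png',cv2.resize(cv2.cvtColor(c,cv2.COLOR_RGB2BGR),(600,600),interpolation=cv2.INTER_NEAREST))
E
```

```text
S red [393  89  53  39 691] [417.6 104.2]
S red [ 419  142   93   48 1727] [471.5 166.1]
S red [242 163   8  14  63] [245.9 167.9]
S red [190 216  10  10  76] [194.8 220.6]
S org [240   0  19   5  33] [248.5   1.5]
S org [398   0 114  83 686] [456.6  40.6]
S org [29 45 10  2 10] [33.5 45.6]
S org [426 103   5   7  12] [427.8 106.5]
S org [415 104   4   4  11] [416.9 105.7]
S org [399 110  13  13  46] [406.3 115.9]
S org [416 110   9   6  27] [419.3 112.3]
S org [466 142  23  10  48] [477.1 146.8]
S org [420 158  12   9  25] [424.9 161.7]
S org [444 158  19  12  43] [453.1 162.9]
S org [242 162   8   8  47] [245.7 165.4]
S org [476 166   5   4  13] [478.2 167.8]
S org [465 169   5   8  27] [467.  172.9]
S org [190 216  10   9  54] [194.1 219.5]
S org [ 236  232   99   75 2019] [285.1 267.8]
T red [   0   96   42   38 1021] [ 21.4 114. ]
T red [ 37 141  18  31 334] [ 47.4 155.4]
T red [321 168  10   8  66] [325.2 171.5]
T red [  0 204  37  34 775] [ 19.2 219.6]
T red [248 207   8   9  60] [251.8 211.1]
T org [271  82  42  17 182] [292.6  87.6]
T org [250  92  18  12  55] [255.5  96.1]
T org [210  96  38  21 234] [225.8 103.2]
T org [287  96  27   6  33] [300.9  98.5]
T org [  1 203   9   2  12] [  4.8 203.7]
T org [  0 209  10  10  26] [  5.5 213.5]
T org [ 11 209  15  10  43] [ 18.2 213.8]
T org [  0 223   5   9  25] [  1.8 226.5]
T org [  6 223  16   9  39] [ 15.9 227.7]
T org [ 28 223   3   9  12] [ 29.7 227.3]
```

View pics/cropS.png

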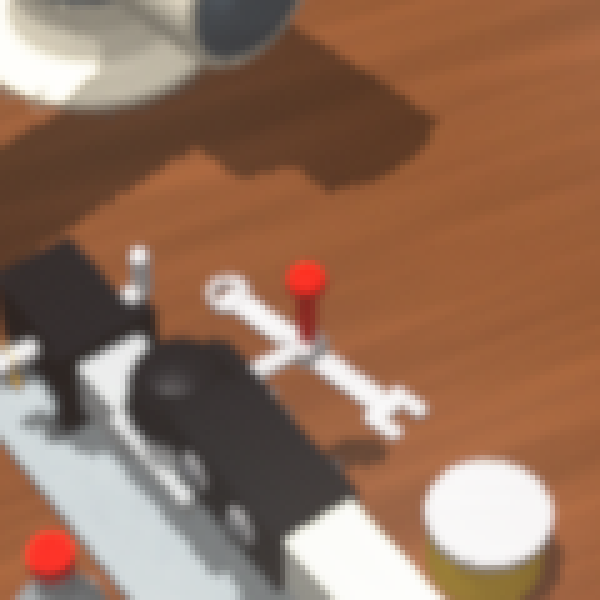

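View pics/cropT.png

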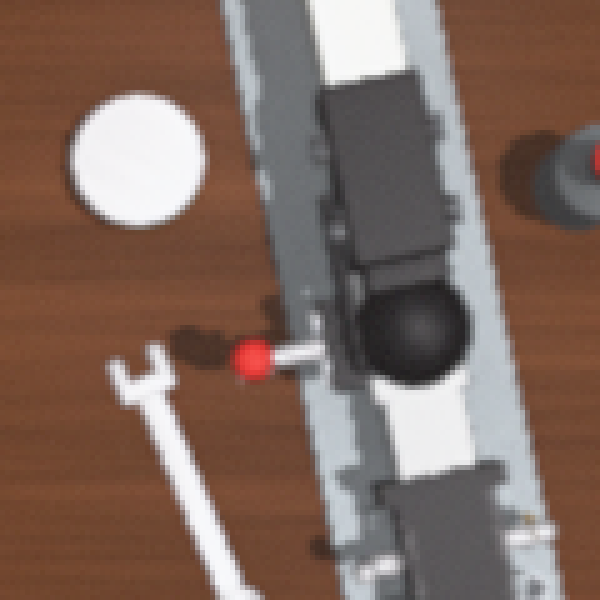

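```bash
python3 - <<'E'
from h import *
S=dict(np.load('pics/scene0.npz'));T=dict(np.load('pics/top0.npz'))
print('head tri',tri(ray(S,245.6,165.3),ray(T,251.8,211.1)))
print('head top z.184',onz(T,251.8,211.1,.184),'scene z.184',onz(S,245.6,165.3,.184))
d=onz(T,284.6,205.6,.150); print('dome',d)
g=onz(T,251.8,211.1,.184); v=(g-d)[:2]; print('dist',np.linalg.norm(v),'yaw from y',np.degrees(np.arctan2(-v[0],v[1])))
# orange member hull in top
h=cv2.cvtColor(T['frame'],cv2.COLOR_RGB2HSV); m=((h[...,0]<=14)&(h[...,1]>190)&(h[...,2]>120)).astype(np.uint8)
m[:,:200]=0;m[:,330:]=0;m[130:]=0;m[:75]=0
m=cv2.morphologyEx(m,cv2.MORPH_CLOSE,np.ones((7,7)))
p=cv2.findNonZero(m);rc=cv2.minAreaRect(p);b=cv2.boxPoints(rc);print(rc)
# white tongue: left/right edges
f=T['frame'].astype(int).min(2)
for z in (.175,):
  mids=[]
  for row in range(108,150,3):
    c=np.where(f[row,245:300]>215)[0]+245
    if len(c): mids.append(onz(T,(c.min()+c.max())/2,row,z)[:2])
  mids=np.array(mids);L=cv2.fitLine(mids.astype(np.float32),cv2.DIST_HUBER,0,1e-4,1e-4).ravel();L*=np.sign(L[0]) if False else 1
  print('tongue yaw',np.degrees(np.arctan2(L[1]*np.sign(L[0]),abs(L[0]))),L[2:],'at dome x y=',L[3]+(d[0]-L[2])*L[1]/L[0])
for i in range(4): print(onz(T,*b[i],.19))
E
```

```text
head tri (array([ 0.49701297, -0.01918549,  0.18578741]), [0.0003371017032505059, 0.00033710170325047345])
head top z.184 [ 0.49719066 -0.01888818  0.184     ] scene z.184 [ 0.4953914  -0.01885307  0.184     ]
dome [ 0.51586178 -0.1169819   0.15      ]
dist 0.09985483364867341 yaw from y 10.77674789976412
((262.6077575683594, 103.13922119140625), (24.635095596313477, 103.16703796386719), 78.82616424560547)
tongue yaw 12.627412 [ 0.75423205 -0.06564277] at dome x y= -0.11904459383465267
[0.81857297 0.10970677 0.19      ]
[ 0.88400429 -0.18805031  0.19      ]
[ 0.81162104 -0.20253128  0.19      ]
[0.74689388 0.0942739  0.19      ]
```

```bash
cat >> h.py <<'E'
from scipy.spatial.transform import Rotation as Ro
YAW=12.3; GRIP=np.array([.4965,-.019,.153])
def frame(): return Ro.from_euler('z',YAW,degrees=True)
def pose(pull,th,dyaw,grip=None,up=0.):
    """TCP pose for grip at latch pull (m), tongue angle th (deg); up = back-off along tool"""
    g=GRIP if grip is None else np.array(grip)
    F=frame(); hinge=g+F.apply([.3,0,-.003])
    Rt=F*Ro.from_euler('y',th,degrees=True)
    p=hinge+Rt.apply([-.3,pull,.003])
    Rtool=Rt*Ro.from_euler('z',dyaw,degrees=True)*Ro.from_euler('x',180,degrees=True)
    p=p-(.163+up)*Rtool.as_matrix()[:,2]
    return p,Rtool.as_euler('xyz',degrees=True)
E
python3 - <<'E'
from h import *
for dy in (90,-90):
  for a in ((0,0,.12),(0,0,.0),(.017,0,0),(.017,8,0),(.017,16.5,0)):
    p,o=pose(a[0],a[1],dy,up=a[2]); q=r.inverse_kinematics(p,o); print(dy,a,p.round(3),o.round(1),None if q is None else np.round(q,1))
E
```

```text
90 (0, 0, 0.12) [ 0.496 -0.019  0.436] [180.    0.  102.3] [ -6.1 -10.1  82.2   0.  107.9 -18.4]
90 (0, 0, 0.0) [ 0.497 -0.019  0.316] [180.    0.  102.3] [ -6.1 -10.8  95.    0.   95.8 -18.4]
90 (0.017, 0, 0) [ 0.493 -0.002  0.316] [180.    0.  102.3] [ -4.2 -11.4  95.5   0.   95.9 -16.5]
90 (0.017, 8, 0) [0.518 0.003 0.356] [-172.     0.   102.3] [ -2.7  -4.1  85.   -2.2 106.9 -15.5]
90 (0.017, 16.5, 0) [0.551 0.01  0.394] [-163.5    0.   102.3] [ -1.3   4.7  72.8  -4.4 118.5 -15.1]
-90 (0, 0, 0.12) [ 0.497 -0.019  0.436] [180.    0.  -77.7] None
-90 (0, 0, 0.0) [ 0.497 -0.019  0.316] [180.    0.  -77.7] None
-90 (0.017, 0, 0) [ 0.493 -0.002  0.316] [180.    0.  -77.7] None
-90 (0.017, 8, 0) [0.518 0.003 0.356] [172.    0.  -77.7] None
-90 (0.017, 16.5, 0) [0.551 0.01  0.394] [163.5   0.  -77.7] None
```

The +90 branch is reachable along the whole path. I'll move above the grip and look with the wrist camera.

```bash
python3 - <<'E'
from h import *
p,o=pose(0,0,90,up=.12); r.reach(p,o)
s=snap('wrist','wrist1.png'); st=r.sense(); print(st['clock'],st['tcp_pos'],st['orientation'],st['contact_force'])
print(-s['R'].T@s['t'] if 0 else -np.array(s['R']).T@np.array(s['t']))
for k,X in (('head',GRIP+[0,0,.031]),('mid',GRIP),('bot',GRIP-[0,0,.022])): print(k,proj(s,X))
E
```

```text
2.325 [ 0.49658222 -0.01976806  0.43585245] [-1.79981275e+02  6.20630384e-03  1.02209235e+02] [-0.67196972 -0.01726752 -0.50059631]
[0.4832264  0.04575388 0.4145424 ]
head [261.21303734 206.46338731]
mid [261.31911262 195.7225644 ]
bot [261.38111155 189.44476207]
```

View pics/wrist1.png

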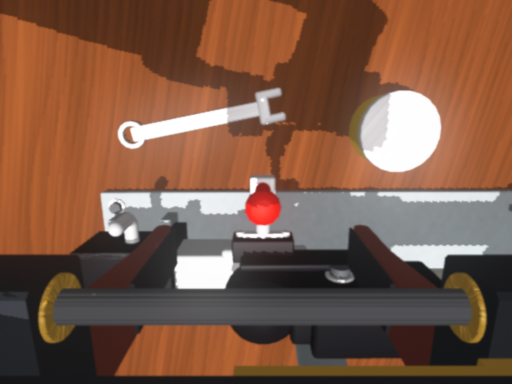

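The wrist view shows the red head centred near (263,208), within 2 px of the prediction. The plate edge is level at row 190. I'll refine both.

```bash
python3 - <<'E'
from h import *
s=dict(np.load('pics/wrist1.npz')); f=s['frame']; h=cv2.cvtColor(f,cv2.COLOR_RGB2HSV)
m=(((h[...,0]<=5)|(h[...,0]>=172))&(h[...,1]>190)&(h[...,2]>140)).astype(np.uint8)
k,l,st,c=cv2.connectedComponentsWithStats(m)
for i in range(1,k):
    if st[i,4]>100: print(st[i],c[i])
j=[i for i in range(1,k) if st[i,0]<263<st[i,0]+st[i,2] and 150<c[i][1]<230][0]
(x,y),rad=cv2.minEnclosingCircle(cv2.findNonZero((l==j).astype(np.uint8))[cv2.findNonZero((l==j).astype(np.uint8))[:,0,1]>195]); print(x,y,rad)
for z in (.18,.184,.19): print(onz(s,x,y,z))
T=dict(np.load('pics/top0.npz'));print(tri(ray(s,x,y),ray(T,251.8,211.1)))
# plate edge
pts=[]
for col in list(range(150,245,3))+list(range(300,480,3)):
    g=f[170:215,col].astype(int); sat=g.max(1)-g.min(1)
    w=np.where(sat<60)[0]
    if len(w): pts.append(onz(s,col,170+w[0],.01)[:2])
L=cv2.fitLine(np.array(pts,np.float32),cv2.DIST_HUBER,0,1e-4,1e-4).ravel()
print('yaw',np.degrees(np.arctan(L[1]/L[0])),len(pts))
n=np.array([-L[1],L[0]])*np.sign(L[0]); print('dist grip to plate edge', n@(GRIP[:2]-L[2:]),'(expect 0.030)')
E
```

```text
[246 191  34  34 794] [262.88035264 207.35768262]
262.3888854980469 207.9761962890625 16.875720977783203
[ 0.49779624 -0.02105271  0.18      ]
[ 0.49754776 -0.01991336  0.184     ]
[ 0.49717504 -0.01820433  0.19      ]
(array([ 0.49720333, -0.01884685,  0.18779217]), [0.00010968238687128521, 0.00010968238687120151])
yaw 12.256119 92
dist grip to plate edge 0.027831851825896065 (expect 0.030)
```

```bash
sed -i 's/GRIP=np.array.*/GRIP=np.array([.4973,-.0193,.153])/' h.py; python3 - <<'E'
from h import *
p,o=pose(0,0,90,up=0.); r.servo_line(p,o,speed=.08)
st=r.sense(); print(st['clock'],st['tcp_pos'],p,st['contact_force'],st['opening'])
s=snap('wrist','wrist2.png'); snap('scene','scene2.png')
E
```

```text
3.975 [ 0.4974169  -0.01931759  0.31663731] [ 0.4973 -0.0193  0.316 ] [-0.47039807  0.00399176  0.37668298] 0.08844278350590269
```

View pics/wrist2.png

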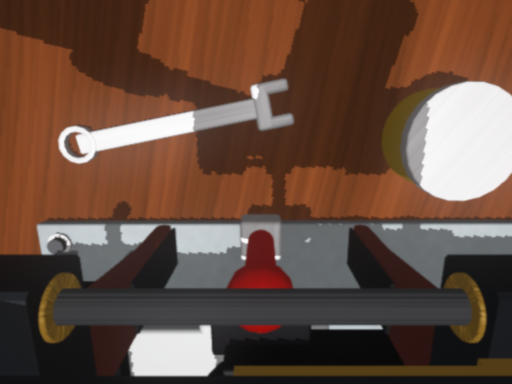

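View pics/scene2.png

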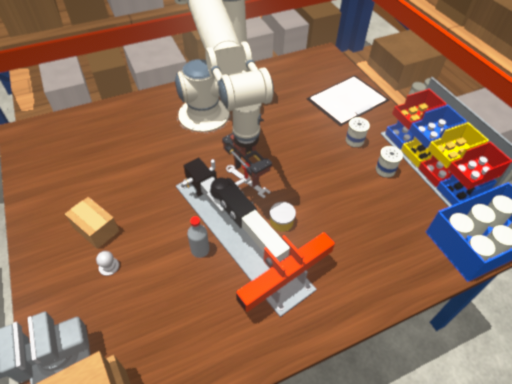

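The red post at column 260 sits centred between the finger pads (about 175 to 350), and nothing is touching. I'll grab and check the forces.

```bash
python3 - <<'E'
from h import *
r.grab(squeeze=55)
st=r.sense(); F=frame().inv()
print(st['clock'],st['tcp_pos'],F.apply(st['contact_force']),st['torque'],st['opening'])
E
```

```text
5.1 [ 0.49706955 -0.01937389  0.31599801] [-3.75673181 -0.22190488  1.98702483] [-0.1501782   0.38519651  0.02969511] 0.023517381185304553
```

```bash
python3 - <<'E'
from h import *
r.wait(.1)
st=r.sense(); print(st['clock'],st['opening'],frame().inv().apply(st['contact_force']))
s=snap('wrist','wrist3.png')
E
```

```text
5.2 0.02346403733532238 [-4.13443962  0.72647726  1.64305085]
```

View pics/wrist3.png

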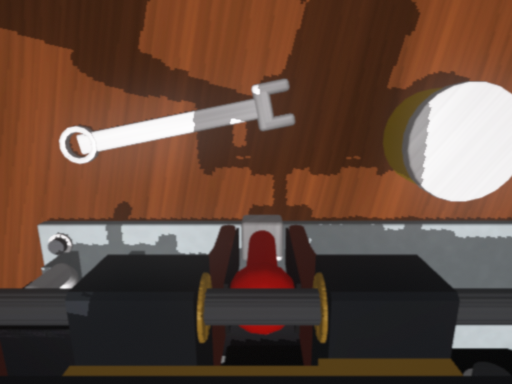

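The opening is 23.5 mm, not 14 mm. In the picture there are gaps between the pads (235, 290) and the post (247–275). The fingers are closing on the 26 mm head, not the post. I'll let go and approach from the latch side with a tilted tool, so the head stays clear of the fingers. First I'll check reachability.

```bash
cat >> h.py <<'E'
def pose2(pull,th,phi,flip=0,back=0.,dz=0.):
    g=GRIP; F=frame(); hinge=g+F.apply([.3,0,-.003])
    Rt=F*Ro.from_euler('y',th,degrees=True)
    p=hinge+Rt.apply([-.3,pull,.003+dz])
    Rtool=Rt*Ro.from_euler('x',-(90-phi),degrees=True)*Ro.from_euler('z',90+flip,degrees=True)*Ro.from_euler('x',180,degrees=True)
    return p-(.163+back)*Rtool.as_matrix()[:,2],Rtool.as_euler('xyz',degrees=True)
E
python3 - <<'E'
from h import *
for fl in (0,180):
 for phi in (10,20,25,30,35):
  print(fl,phi)
  for a in ((0,0,.08),(0,0,.0),(.017,0,0),(.017,8,0),(.017,17,0)):
    p,o=pose2(a[0],a[1],phi,fl,back=a[2]); q=r.inverse_kinematics(p,o); print('   ',a,p.round(3),None if q is None else np.round(q,1))
T=dict(np.load('pics/top0.npz'));F=frame().inv()
for n,u,v,z in (('grease',229,172,.058),('spanA',231,213,0),('spanB',250,262,0)): X=onz(T,u,v,z); print(n,X,F.apply(X-GRIP))
E
```

```text
0 10
    (0, 0, 0.08) [0.446 0.215 0.195] [ 38.9  11.4 100.5 -69.7 110.1  27.9]
    (0, 0, 0.0) [0.463 0.138 0.181] [ 31.2   7.7 106.3 -72.8 102.7  27.6]
    (0.017, 0, 0) [0.459 0.154 0.181] [ 32.9   8.7 105.2 -72.  104.3  28. ]
    (0.017, 8, 0) [0.467 0.156 0.223] [ 32.5   6.6 102.7 -72.9 106.6  15.6]
    (0.017, 17, 0) [0.481 0.159 0.268] [ 31.8   6.   98.4 -74.4 108.9   1.6]
0 20
    (0, 0, 0.08) [0.449 0.204 0.236] [ 37.2   4.8  99.9 -63.2 107.2  23.3]
    (0, 0, 0.0) [0.465 0.13  0.209] [ 29.6   2.1 105.8 -65.4  99.3  23. ]
    (0.017, 0, 0) [0.461 0.147 0.209] [ 31.4   3.  104.8 -64.7 100.8  23.7]
    (0.017, 8, 0) [0.472 0.149 0.25 ] [ 30.7   2.8 100.5 -65.  104.8  11.8]
    (0.017, 17, 0) [0.491 0.153 0.294] [ 29.8   4.3  94.4 -66.3 108.9  -1.3]
0 25
    (0, 0, 0.08) [0.45  0.196 0.256] [ 35.9   1.7  99.4 -59.7 105.9  20.8]
    (0, 0, 0.0) [0.466 0.125 0.222] [ 28.4  -0.5 105.4 -61.5  97.7  20.5]
    (0.017, 0, 0) [0.462 0.142 0.222] [ 30.2   0.4 104.5 -60.9  99.3  21.3]
    (0.017, 8, 0) [0.475 0.144 0.263] [ 29.5   1.1  99.4 -61.  104.    9.9]
    (0.017, 17, 0) [0.496 0.
[... 1455 characters left out ...]
6 0.149 0.306] None
180 30
    (0, 0, 0.08) [0.452 0.186 0.275] None
    (0, 0, 0.0) [0.467 0.119 0.235] None
    (0.017, 0, 0) [0.464 0.135 0.235] None
    (0.017, 8, 0) [0.478 0.138 0.275] None
    (0.017, 17, 0) [0.501 0.143 0.319] None
180 35
    (0, 0, 0.08) [0.455 0.175 0.292] None
    (0, 0, 0.0) [0.469 0.111 0.246] None
    (0.017, 0, 0) [0.465 0.128 0.246] None
    (0.017, 8, 0) [0.481 0.131 0.287] None
    (0.017, 17, 0) [0.506 0.137 0.33 ] None
grease [0.62470631 0.05511823 0.058     ] [ 0.14033511  0.04556859 -0.095     ]
spanA [0.49458744 0.04873191 0.        ] [ 0.01184257  0.06704813 -0.153     ]
spanB [ 0.33409818 -0.01663124  0.        ] [-0.15888709  0.03737445 -0.153     ]
```

```bash
python3 - <<'E'
from h import *
r.let_go()
p,o=pose(0,0,90,up=.10); r.servo_line(p,o,speed=.2)
p,o=pose2(0,0,20,back=.08); r.reach(p,o)
st=r.sense(); print(st['clock'],st['tcp_pos'],p,st['contact_force'],st['opening'])
s=snap('wrist','wrist4.png'); t=snap('top','top4.png');snap('scene','scene4.png')
for X in (GRIP+[0,0,.031],GRIP,GRIP-[0,0,.022]): print(proj(s,X))
E
```

```text
8.0083 [0.4487161  0.20337248 0.23577206] [0.44865551 0.20380377 0.23611089] [-0.15051542 -0.01114381  1.07211934] 0.08816499534330202
[261.45573081 260.11696955]
[261.5573403  214.12808554]
[261.62781682 182.23011475]
```

View pics/wrist4.png

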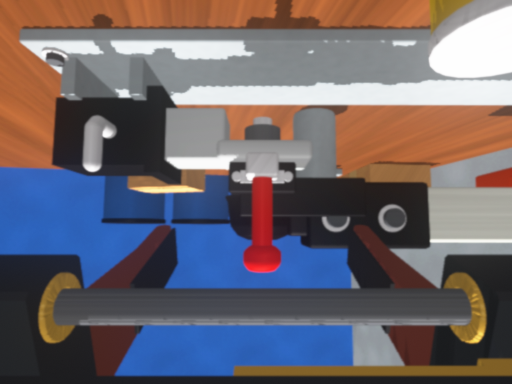

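View pics/scene4.png

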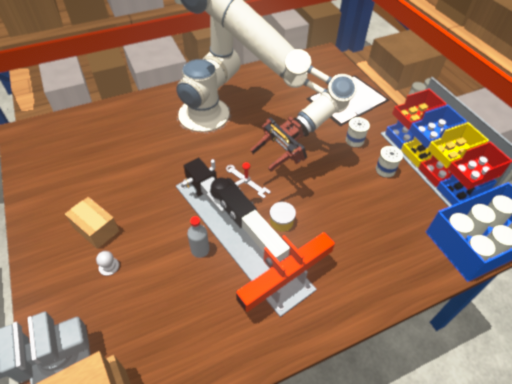

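View pics/top4.png

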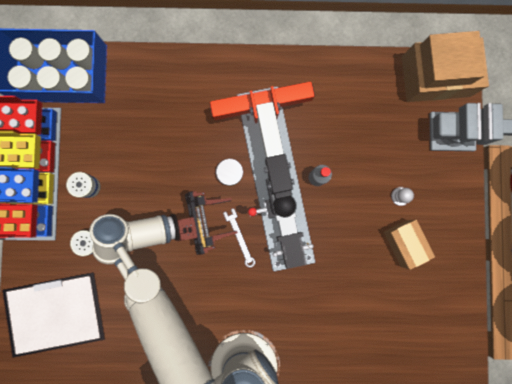

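In the upside-down wrist view the post is at column 262 and the head at (262,258), matching the prediction of (261.5,260). The coupler still sits on the ball. I'll move in and grab.

```bash
python3 - <<'E'
from h import *
p,o=pose2(0,0,20); r.servo_line(p,o,speed=.08)
st=r.sense(); print(st['clock'],st['tcp_pos'],p,st['contact_force'])
snap('wrist','wrist5a.png')
r.grab(squeeze=55)
st=r.sense(); print(st['clock'],st['opening'],frame().inv().apply(st['contact_force']),st['torque'])
snap('wrist','wrist5.png')
E
```

```text
9.3083 [0.46474001 0.13064838 0.20899687] [0.46467016 0.13035397 0.20874928] [-1.36479515e-04 -5.93252608e-01  6.39912235e-01]
10.5083 0.012782376859068455 [-2.64476583  0.26520287  0.62151049] [ 0.32052112  0.14013764 -0.57725183]
```

View pics/wrist5.png

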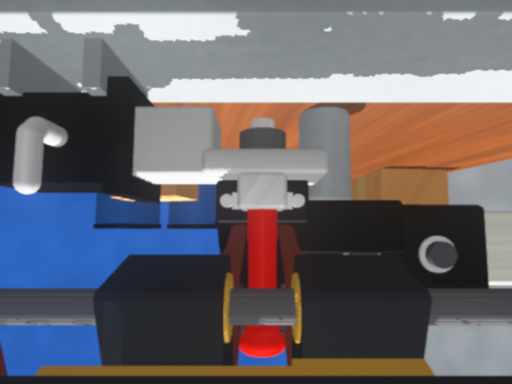

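The opening is now 12.8 mm, so the pads are on the post with its head clear above the fingers. Next I'll pull the latch.

```bash
python3 - <<'E'
from h import *
for d in (.006,.012,.017):
    p,o=pose2(d,0,20); r.servo_line(p,o,speed=.03)
    st=r.sense(); F=frame().inv(); g=np.array(st['tcp_pos'])+Ro.from_euler('xyz',st['orientation'],degrees=True).apply([0,0,.163])
    print(d,st['clock'],'grip pt',F.apply(g-GRIP).round(4),'force',F.apply(st['contact_force']).round(1),np.round(st['torque'],2),st['opening'])
s=snap('wrist','wrist6.png');snap('top','top6.png')
E
```

```text
0.006 10.9083 grip pt [-0.0004  0.0053  0.    ] force [-2.7 -6.9  0.2] [ 0.01  0.04 -0.33] 0.012876935957781601
0.012 11.2583 grip pt [-0.0004  0.0111  0.    ] force [-2.1 -9.5 -0.5] [-0.12 -0.05 -0.32] 0.01292146944844465
0.017 11.575 grip pt [-0.0005  0.0159 -0.    ] force [ -2.4 -11.6  -0.2] [-0.16 -0.   -0.28] 0.012707315223165826
```

View pics/wrist6.png

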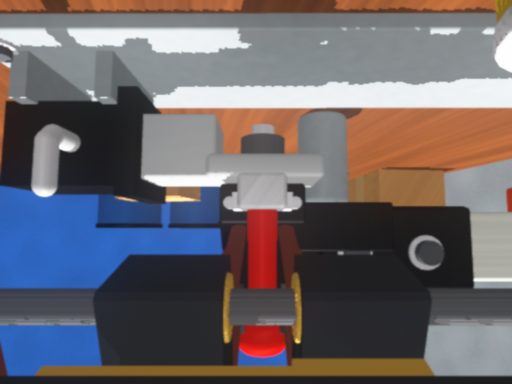

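The spring force is 11.6 N at about 16 mm, which matches the spec, and the post hasn't slipped. I'll lift along the hinge arc, checking as I go.

```bash
cat >> h.py <<'E'
def rep(tag):
    st=r.sense(); F=frame().inv(); R=Ro.from_euler('xyz',st['orientation'],degrees=True); g=np.array(st['tcp_pos'])+R.apply([0,0,.163])
    print(tag,round(st['clock'],2),'grip pt',F.apply(g-GRIP).round(4),'force',F.apply(st['contact_force']).round(1),np.round(st['torque'],2),round(st['opening'],4))
    return F.apply(st['contact_force'])
E
python3 - <<'E'
from h import *
for th in (1.5,3,5,7.5,10):
    p,o=pose2(.0173,th,20); r.servo_line(p,o,speed=.05)
    f=rep(th)
    if np.linalg.norm(f)>35: print('STOP'); break
snap('wrist','wrist7.png');snap('scene','scene7.png')
E
```

```text
1.5 11.98 grip pt [-0.0004  0.0163  0.0059] force [  0.2 -11.1  -7.6] [ 1.02 -0.05  0.05] 0.013
3 12.29 grip pt [-0.      0.0163  0.0137] force [  0.1 -11.1  -8.1] [ 1.05 -0.07 -0.01] 0.013
5 12.66 grip pt [0.0007 0.0162 0.0241] force [ -1.5 -11.4  -7.3] [ 1.04 -0.1  -0.04] 0.0127
7.5 13.07 grip pt [0.0022 0.0162 0.0371] force [ -1.  -11.4  -7.9] [ 1.01 -0.14 -0.16] 0.0131
10 13.49 grip pt [0.0043 0.0162 0.0501] force [ -1.8 -11.1  -7.1] [ 0.96 -0.06 -0.27] 0.0127
```

View pics/wrist7.png

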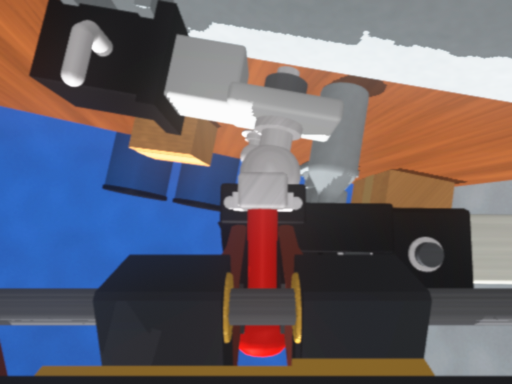

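View pics/scene7.png

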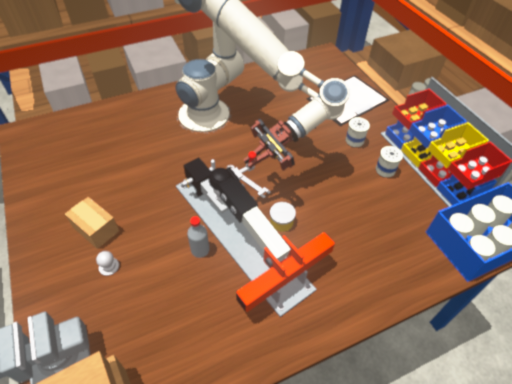

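The ball is emerging below the coupler and the forces are steady. I'll finish the lift and settle.

```bash
python3 - <<'E'
from h import *
for th in (12.5,15,16.7):
    p,o=pose2(.0173,th,20); r.servo_line(p,o,speed=.05)
    f=rep(th)
r.wait(.6); rep('settled')
print(np.abs(r.sense()['joint_vel']).max())
snap('wrist','wrist8.png');snap('scene','scene8.png');snap('top','top8.png')
E
```

```text
12.5 14.01 grip pt [0.0069 0.0162 0.0629] force [ -3.9 -11.   -7.6] [ 0.93 -0.06 -0.34] 0.0129
15 14.43 grip pt [0.01   0.0161 0.0757] force [ -3.9 -10.6  -7.3] [ 0.9  -0.06 -0.49] 0.0133
16.7 14.76 grip pt [0.0125 0.0161 0.0844] force [ -4.4 -11.3  -6.6] [ 0.86  0.03 -0.43] 0.0129
settled 15.36 grip pt [0.0125 0.0161 0.0841] force [ -5.2 -12.1  -6.5] [ 0.79 -0.06 -0.43] 0.0127
0.05500579452148594
```

View pics/wrist8.png

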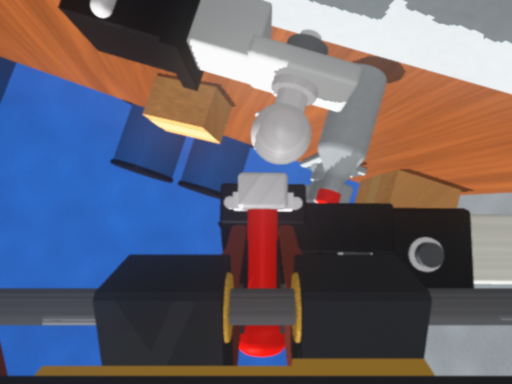

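View pics/scene8.png

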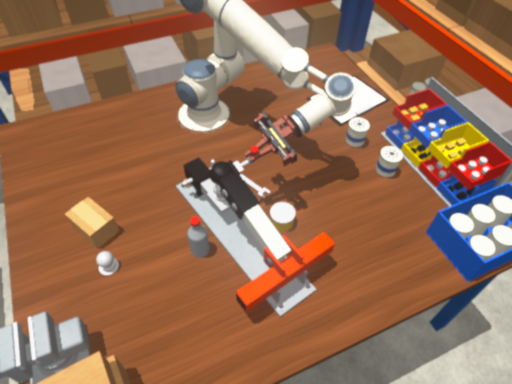

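View pics/top8.png

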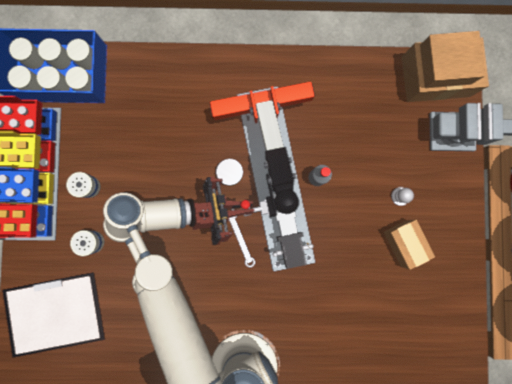

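```bash
python3 - <<'E'
from h import *
S=dict(np.load('pics/scene8.npz'));T=dict(np.load('pics/top8.npz'));W=dict(np.load('pics/wrist8.npz'))
F=frame()
hinge=GRIP+F.apply([.3,0,-.003])
th=16.4
def X(p): return hinge+(F*Ro.from_euler('y',th,degrees=True)).apply(np.array(p)-[.3,0.1,.15])
rim=X([0,0,.132]); ball=GRIP+F.apply([0,-.1,.015]); print('rim z',rim[2],'ball top z',ball[2])
for n,p in (('rim',rim),('ball',ball),('head',X([0,.116,.184])),('couplertop',X([0,0,.181]))): print(n,'S',proj(S,p).round(1),'T',proj(T,p).round(1),'W',proj(W,p).round(1))
for n,s,(u,v) in (('S',S,(240,170)),('W',W,(280,170))):
    c=s['frame'][v-60:v+60,u-60:u+60]; cv2.imwrite(f'pics/crop8{n}.png',cv2.resize(cv2.cvtColor(c,cv2.COLOR_RGB2BGR),(600,600),interpolation=cv2.INTER_NEAREST))
E
```

```text
rim z 0.21743478551114187 ball top z 0.16799999999999998
rim S [220.3 174.1] T [286.  201.3] W [261.8 224.4]
ball S [219.9 183.1] T [285.1 204.4] W [271.1 163.8]
head S [254.1 149.3] T [244.8 203.6] W [259.8 336.3]
couplertop S [222.1 166.5] T [286.4 195.5] W [261.3 286.7]
```

View pics/crop8S.png

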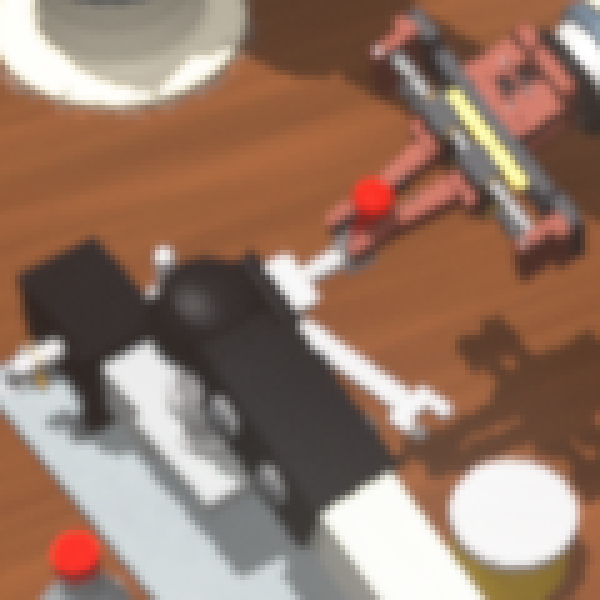

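View pics/crop8W.png

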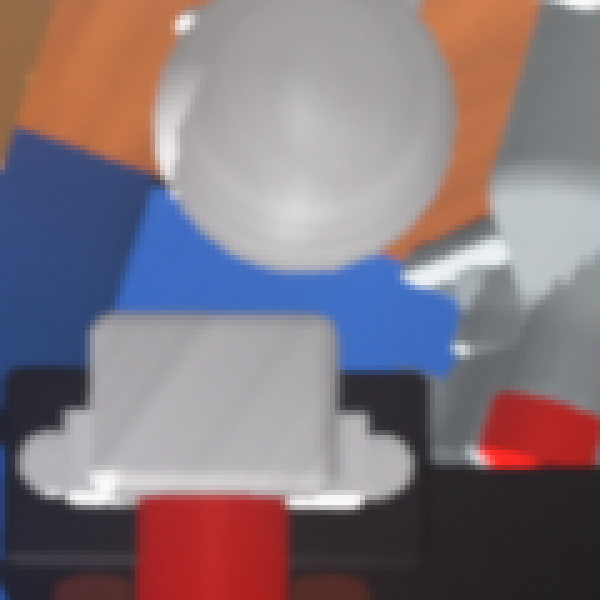

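The checks agree. The ball top projects to (271,164) and is seen at about (273,163). The grip head projects to (254,149) and is seen at (254.6,149). That puts the rim at z ≈ 0.217 m against the ball top at 0.168 m, a gap of about 49 mm. The bystanders look unmoved, so I'll hand in.

```bash
python3 - <<'E'
from h import *
a=np.load('pics/top0.npz')['frame'].astype(int);b=np.load('pics/top8.npz')['frame'].astype(int)
for n,(x0,x1,y0,y1) in dict(grease=(212,246,156,188),spray=(308,335,158,188),spare=(388,416,182,208),carton=(388,436,216,270),filtA=(64,100,168,202),filtB=(68,102,228,258),spanend=(238,256,235,268)).items(): print(n,np.abs(a-b)[y0:y1,x0:x1].mean().round(1))
rep('final'); print(r.hand_in()); rep('after')
E
```

```text
grease 4.2
spray 1.6
spare 2.2
carton 2.4
filtA 2.4
filtB 2.7
spanend 2.1
final 15.51 grip pt [0.0125 0.0161 0.0841] force [ -5.2 -11.4  -5.9] [ 0.89 -0.08 -0.45] 0.0125
the job is handed in; nothing more can be done
None
the job is handed in; nothing more can be done
```

The tongue is uncoupled and was handed in at 15.5 s. The gripper is holding it still, with the coupler about 49 mm clear above the ball.

- **Grasp:** My first grasp, straight down from above, closed on the wide head of the grip instead of the post: the opening read 23.5 mm. I let go without pulling. I then came in from the latch side at 20° and gripped the post itself, with an opening of about 13 mm.
- **Pull and lift:** I drew the latch to about 16 mm against about 11.5 N, which matches the stated spring, then lifted the tongue about the hinge to roughly 16.4° with the latch still drawn.
- **Last checks:** The calculated positions of the ball top and grip head agreed with the camera images to within about 2 px. The post had not slipped in the gripper, and the arm's force readings were steady at about 14 N in total.
- **Other things on the bench:** The before and after top views show no sign that the filters, carton, spare ball, spray can, grease tin or spanner moved. The grease tin's patch differed slightly more than the others, most likely from shadow.
- **Possible concern:** That first grasp squeezed the head at 55 N with the finger surfaces behind the pads. I don't know if this counts towards the 40 N limit on the gripper's body.

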